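# Turn the gem indexing table back to its start mark

### The arm

A 6-joint arm with a two-finger parallel gripper is mounted at the origin on the work surface. World frame = base frame: x ahead of the robot, y to its left, z up, the work surface at z = 0. Lengths are in mm, angles in rad, forces in N, time in s.
With the tool pointing down it reaches from about 425 to 925 mm from the base axis. Payload 12.5 kg.
Tool frame: the origin (TCP) lies midway between the tips of the shut fingers; the grasp point (between the pads) lies 19 mm behind it; z points along the fingers, y is the line along which they close (so a half turn about z gives the same grasp; the last joint's range is limited). The gripper opens to 85 mm and grips with 20 to 120 N. Pads are 22 mm wide; open, the fingers measure 114 mm over their backs; the gripper's body (76 mm by 85 mm) begins 54 mm behind the grasp point. The pads swing forward as they close: fully open they stand 13 mm farther back than shut.
Start: joints at [-1.403, 0.491, 1.559, -0, 1.092, -0.106], TCP at [169.017, -601.729, 231.327] pointing down, gripper open.
Joint ranges: [-3.1, 3.1], [-0.84, 2.19], [0.05, 2.79], [-1.13, 4.28], [0.06, 2.93], [-2.69, 2.69]. Speed limits (rad/s): [2.22, 2.22, 2.79, 3.14, 3.14, 3.14].

### API

Orientations are given as a unit quaternion [w, x, y, z].
In Python, from cell import robot, eyes gives the robot as it stands.
- The arm moves only by the tool step_arm, never from a script. Its argument "steps" is a list of rows, each a list of 7 numbers: the closure, from 0 (fully open) to 1 (shut), then the shift along the world's x, y, z each as a share of 100 cm, from -1 to 1, then the turn, a rotation vector about the world's x, y, z each as a share of 90 degrees, from -1 to 1. In form: [[fingers, tx, ty, tz, wx, wy, wz], ...]. A call has 1 to 12 rows; each row is the pose to reach, as a shift and turn from the pose commanded when the call began; what a row does not reach only later rows make up. A row lasts 1/8 s, in which the tool goes at most 62.5 mm and 10.7 degrees, less where a joint would pass 70% of its speed; a pose out of reach is approached as far as the arm can. A call with a number of a shift or a turn outside -1 to 1 is refused whole. A call with a gripper value outside its range is refused whole. The fingers move at their own pace and stop on an object; "newtons" is the grip in N (left out, the last holds). Time passes only in rows, so rows that repeat a pose let the fingers close. It gives the time, the measured TCP pose, the force, the opening and the grip force at its end, in the units of the state.
- robot.read_state(): the state, without advancing time (a new reading comes with each control period).
- eyes.grab_frame(name): name is "scene" or "side" or "wrist"; returns a dict with "image" (480x640x3 uint8, red, green, blue), "fx", "fy", "cx", "cy" (pixels), "k1" (the pictures are not rectified: a ray, as slopes to the right and down, at radius r is drawn at 1 + k1 r^2 times it, then the intrinsics apply), "world_to_cam" (4x4, takes a point from world to camera coordinates). Camera axes: x right, y down, z forward; pixel columns grow to the right and rows downward; lengths in mm; the calibration is good to about 2 mm. A picture is of the moment at which its call begins. There is no depth.
- robot.sign_off(): hands the job in; it is judged then, once.
The state is a dict: "t": time; "q": joint angles; "dq": joint speeds; "joint_efforts": joint torques, N m; "tool_pos": TCP position; "orientation": TCP orientation; "wrist_force": force on the tool from outside, world axes, zero at the start; "ft_torque": the same for the moment, N m; "grip_width": finger opening in mm; "grasp_force": force on a finger pad.
Only numpy, scipy, OpenCV 4.12 (cv2) and the standard library are available. Lean on these libraries where they do the work, as an engineer would, in place of code of your own. Each camera call takes 0.05 s, during which the arm holds its last target. There are 200 camera calls.

### The job

A stone has been finished on the indexing table with the red handle and red pawl. Throw its red holding pawl up and back so that it stays clear of the teeth, and only then turn the wheel backwards (clockwise seen from above, a quarter turn or so) until its red handle stands at the white mark on the base plate. Leave the pawl thrown back and do not push against the blue indexing table.

Things in the scene. Friction and masses are not known exactly. Their poses are not given: they have to be found in the camera images.
- red_table: Red indexing table, fixed. Origin: centre of the underside of its grey base plate (190 x 190 x 12 mm), z up; below, mm in this frame. Wheel: upright axis at (0, 0), 150 mm across, top at z 36, 8 ratchet teeth on its rim up to z 50, brass chuck and stone at the centre up to z 53. White start mark: on the plate at (0, 86). Pawl hinge: parallel to x through (67.5, -72, 44).
- red_knob (a point): Centre of the 20 mm red ball on the pawl, on an 8 mm stem; take or push this to lift the pawl. In red_table's frame, mm: (67.5, -27, 96) with the pawl down, 69 from the hinge axis; thrown back about (67.5, -132, 79). The pawl is 12 mm wide and 76 mm long; when down, its arm is at z 53 to 63 and its nose among the teeth at (67.5, 0). Hinge cheeks reach z 54.
- red_pawl (a joint): Angle of the red pawl, rad: 0 down in the teeth, growing as the nose rises and the knob swings up and over towards -y of red_table, 1.75 at the rest where it lies thrown back. Moves easily (under 2 N at the knob). Let go before about 0.8 it falls back into the teeth by its own weight; beyond about 1.15 it falls on to its rest.
- red_handle (a point): Centre of the red upright grip on the wheel: cylinder 18 mm across, 32 mm tall, on a 10 mm stem, 48 mm from the wheel's axis; centre 83 mm and top 98 mm above the bench. A white line on the wheel runs from it to the rim. It is fixed to the wheel, but being round it can turn between the fingers.
- red_wheel (a joint): Angle of the red wheel, rad, counter-clockwise from above: 0 with the handle at the white mark (+y of red_table), about 1.6 at the start (handle at -x). With the pawl down it turns back (decreasing) at most 0.35 before a tooth meets the pawl. With the pawl up it takes about 2 N at the handle and stays where left; stops at -0.6 and 2.4.
- blue_table: The other indexing table, the same in build, size and frame but with blue handle, pawl and knob; a bystander, not to be pushed.

How it is judged:
By the outcome, as a careful person would: the job done as asked, in the order asked, and still so for the second after the job is handed in, with the robot touching nothing.
It also fails if it takes over 43 s, if anything falls off the work surface, if the arm or the gripper's body presses on something with over 40 N, if the wrist force passes 120 N, or if a joint passes its speed limit or range.

## Working session

There is one attempt and no reset: what is moved stays moved. The work goes in short steps, Python scripts to look and compute and a tool call to move; the robot and the scene stay as the last step left them, time stands still between calls to the robot, and variables do not carry over. Pictures are saved under pics/ and viewed, at most 10 in all, crops included, and the job is handed in when it is done.

Besides the shell and the picture viewer there is one more tool, called after "Request:" as name(argument=value, ...) on one line, values as JSON. step_arm: Moves the arm, as the interface text tells. Its arguments: {"type":"object","properties":{"steps":{"type":"array"},"newtons":{"type":"number"}},"required":["steps"]}

```bash
mkdir -p pics; python3 - <<'E'
from cell import robot, eyes
import cv2
for n in("scene","side"):
    f=eyes.grab_frame(n);cv2.imwrite(f"pics/{n}1.png",f["image"][:,:,::-1])
    print(n,f["fx"],f["fy"],f["cx"],f["cy"],f["k1"],f["world_to_cam"].round(3).tolist() if hasattr(f["world_to_cam"],"round") else f["world_to_cam"])
s=robot.read_state();print(s["t"],s["orientation"],s["grip_width"])
E
```

```text
scene 480.77587600026715 480.77587600026715 317.93456619683474 239.34606662845704 -0.020098720116626122 [[-0.786, 0.618, 0.0, 443.286], [0.469, 0.597, -0.651, -196.749], [-0.402, -0.511, -0.759, 1091.318], [0.0, 0.0, 0.0, 1.0]]
side 541.6439924729685 541.6439924729685 319.33547008372835 245.63535098405796 0.03820948100266274 [[-0.969, -0.246, 0.008, 498.382], [-0.181, 0.69, -0.701, 160.622], [0.167, -0.681, -0.713, 835.602], [0.0, 0.0, 0.0, 1.0]]
0.1 [-4.76127916e-04  9.90644649e-01  1.36465942e-01 -1.02608686e-05] 85.61751368391948
```

View pics/scene1.png

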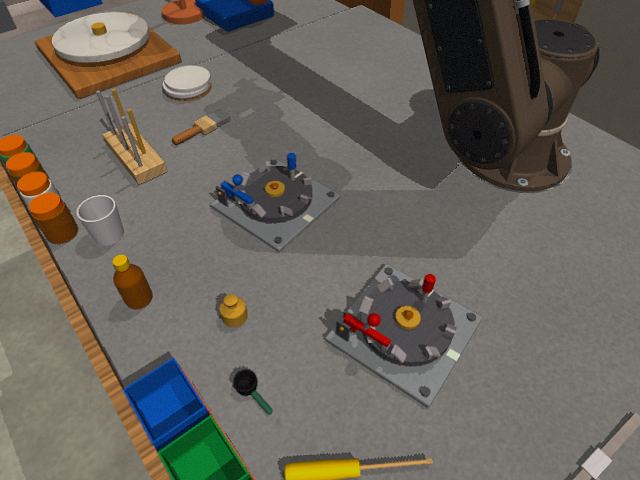

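View pics/side1.png

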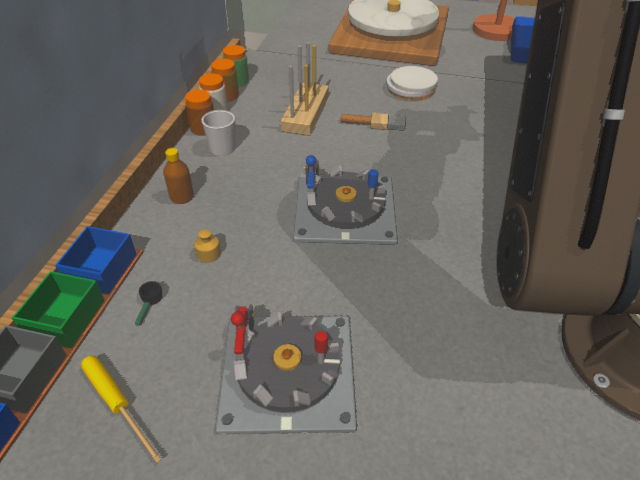

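```bash
cat > h.py <<'E'
import numpy as np
from cell import robot, eyes
def proj(f,P):
    P=np.atleast_2d(P); c=P@np.array(f["world_to_cam"])[:3,:3].T+np.array(f["world_to_cam"])[:3,3]
    s=c[:,:2]/c[:,2:]; s=s*(1+f["k1"]*(s**2).sum(1,keepdims=True))
    return s*[f["fx"],f["fy"]]+[f["cx"],f["cy"]]
def tab(p,L):
    x,y,a=p[:3];L=np.atleast_2d(L);c,s=np.cos(a),np.sin(a)
    return np.c_[x+c*L[:,0]-s*L[:,1],y+s*L[:,0]+c*L[:,1],L[:,2]]
E
python3 - <<'E'
from h import *
from scipy.optimize import least_squares
F={n:eyes.grab_frame(n) for n in("scene","side")}
C=[(0,86,12),(0,0,52),(67.5,-27,96),(95,95,12),(-95,95,12),(-95,-95,12)]
px={"scene":[(453,354),(407,315),(373,320),(429,405),(480,318),(387,266)],
"side":[(287,423),(287,355),(239,318),(217,430),(356,430),(351,316)]}
hd={"scene":(429,284),"side":(321,342)}
def r(p):
    H=tab(p,[(-48*np.sin(p[3]),48*np.cos(p[3]),83)])
    return np.concatenate([np.r_[(proj(F[n],tab(p,C))-px[n]).ravel(),(proj(F[n],H)-hd[n]).ravel()] for n in F])
s=least_squares(r,[450,-300,0,1.6],loss="soft_l1");p=s.x
print(p,r(p).round(1).reshape(-1,2).tolist())
for L in [(67.5,-27,96),(67.5,-132,79),(67.5,-72,44),(-48*np.sin(p[3]),48*np.cos(p[3]),83),(0,48,83),(0,86,12)]: print(L,tab(p,L).round(1))
E
```

```text
[ 4.55448958e+02 -2.77994558e+02 -3.18057451e-01  1.17848425e-01] [[-162.9, -161.0], [-130.2, -162.5], [-133.1, -185.2], [-182.7, -197.8], [-145.2, -133.0], [-81.8, -133.5], [-143.6, -130.0], [73.5, -213.9], [96.4, -185.7], [122.5, -185.0], [99.4, -235.8], [47.0, -199.6], [93.4, -139.5], [54.7, -171.9]]
(67.5, -27, 96) [[ 511.1 -324.7   96. ]]
(67.5, -132, 79) [[ 478.3 -424.5   79. ]]
(67.5, -72, 44) [[ 497.  -367.5   44. ]]
(np.float64(-5.643639804838231), np.float64(47.66706755982841), 83) [[ 465. -231.   83.]]
(0, 48, 83) [[ 470.5 -232.4   83. ]]
(0, 86, 12) [[ 482.3 -196.3   12. ]]
```

```bash
cat > fit.py <<'E'
from h import *
from scipy.optimize import least_squares
F={n:eyes.grab_frame(n) for n in("scene","side")}
C=[(0,86,12),(0,0,52),(67.5,-27,96),(95,95,12),(-95,95,12),(-95,-95,12)]
px={"scene":[(453,354),(407,315),(373,320),(429,405),(480,318),(387,266)],
"side":[(287,423),(287,355),(239,318),(217,430),(356,430),(351,316)]}
hd={"scene":(429,284),"side":(321,342)}
def r(p):
    H=tab(p,[(-48*np.sin(p[3]),48*np.cos(p[3]),83)])
    return np.concatenate([np.r_[(proj(F[n],tab(p,C))-px[n]).ravel(),(proj(F[n],H)-hd[n]).ravel()] for n in F])
best=None
for y0 in(0,200,400):
  for a in(-.3,.3):
    s=least_squares(r,[500,y0,a,1.6],x_scale=[100,100,1,1])
    if best is None or s.cost<best.cost: best=s
p=best.x
print(p,r(p).round(1).reshape(-1,2).tolist())
for L in [(67.5,-27,96),(67.5,-132,79),(67.5,-72,44),(-48*np.sin(p[3]),48*np.cos(p[3]),83),(0,48,83),(0,86,12)]: print(L,tab(p,L).round(1))
E
python3 fit.py
```

```text
[5.18001004e+02 1.73529431e+02 2.58881193e-01 1.48001775e+00] [[0.3, 1.1], [2.2, -1.8], [1.0, -0.6], [0.2, 1.1], [4.2, -1.7], [-0.3, -4.0], [0.8, -0.8], [-1.2, 0.0], [-0.2, -3.0], [-1.3, -0.1], [-2.7, 0.1], [0.4, -1.1], [-1.7, -1.0], [-0.1, -0.2]]
(67.5, -27, 96) [[590.2 164.7  96. ]]
(67.5, -132, 79) [[617.   63.2  79. ]]
(67.5, -72, 44) [[601.7 121.2  44. ]]
(np.float64(-47.8023577690477), np.float64(4.351389630906947), 83) [[470.7 165.5  83. ]]
(0, 48, 83) [[505.7 219.9  83. ]]
(0, 86, 12) [[496.  256.7  12. ]]
```

Request:
step_arm(steps=[[0.4,0.39,0.5,0,0,0,0.99],[0.4,0.39,0.5,0,0,0,0.99],[0.4,0.39,0.5,0,0,0,0.99],[0.4,0.39,0.5,0,0,0,0.99],[0.4,0.39,0.5,0,0,0,0.99],[0.4,0.39,0.5,0,0,0,0.99],[0.4,0.39,0.5,0,0,0,0.99],[0.4,0.39,0.5,0,0,0,0.99],[0.4,0.39,0.5,0,0,0,0.99],[0.4,0.39,0.5,0,0,0,0.99],[0.4,0.39,0.5,0,0,0,0.99],[0.4,0.421,0.766,-0.02,0,0,0.99]], newtons=20)

```text
t: 1.8
tool_pos: [566.8, -40.9, 226.5]
orientation: [0.0, 0.611, 0.791, -0.0]
wrist_force: [0.7, -0.5, -0.3]
grip_width: 51.3
grasp_force: 0.0
```

Request:
step_arm(steps=[[0.4,0.023,0.2,-0.03,0,0,0],[0.4,0.023,0.2,-0.03,0,0,0],[0.4,0.023,0.2,-0.03,0,0,0],[0.4,0.023,0.2,-0.03,0,0,0],[0.4,0.023,0.2,-0.03,0,0,0],[0.4,0.023,0.2,-0.03,0,0,0]])

```text
t: 2.55
tool_pos: [589.3, 158.5, 197.0]
orientation: [0.0, 0.611, 0.792, -0.0]
wrist_force: [0.1, -1.2, 0.7]
grip_width: 51.2
grasp_force: 0.0
```

```bash
python3 - <<'E'
from h import *
import cv2
f=eyes.grab_frame("wrist");cv2.imwrite("pics/w1.png",f["image"][:,:,::-1])
p=[518,173.5,.2589]
print(proj(f,tab(p,[(67.5,-27,96),(0,0,53),(-47.8,4.4,98),(0,86,12)])).round(0).tolist(), robot.read_state()["tool_pos"])
E
```

```text
[[325.0, 233.0], [223.0, 178.0], [121.0, 180.0], [229.0, 49.0]] [589.39409565 158.46226972 197.04800606]
```

View pics/w1.png

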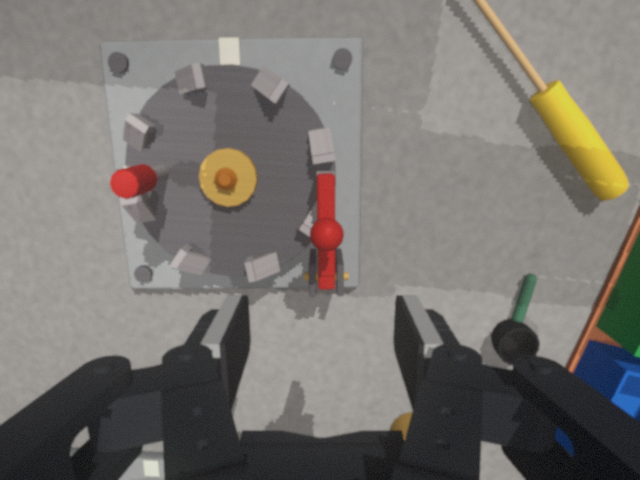

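Request:
step_arm(steps=[[0.4,0.001,0.006,-0.06,0,0,0],[0.4,0.001,0.006,-0.1,0,0,0],[0.4,0.001,0.006,-0.121,0,0,0],[0.4,0.001,0.006,-0.121,0,0,0],[0.9,0.001,0.006,-0.121,0,0,0],[0.9,0.001,0.006,-0.121,0,0,0],[0.9,0.001,0.006,-0.121,0,0,0],[0.9,0.001,0.006,-0.121,0,0,0],[0.9,0.001,0.006,-0.121,0,0,0]], newtons=20)

```text
t: 3.72
tool_pos: [590.4, 165.9, 77.0]
orientation: [0.001, 0.61, 0.792, 0.0]
wrist_force: [-3.2, -2.7, 5.6]
grip_width: 18.5
grasp_force: 19.4
```

Request:
step_arm(steps=[[0.9,0.004,-0.0145,0.01,0,0,0],[0.9,0.008,-0.031,0.0155,0,0,0],[0.9,0.013,-0.048,0.0165,0,0,0],[0.9,0.017,-0.065,0.013,0,0,0],[0.9,0.0215,-0.081,0.005,0,0,0],[0.9,0.024,-0.09,-0.0025,0,0,0],[0.9,0.026,-0.097,-0.0115,0,0,0],[0.9,0.026,-0.097,-0.0115,0,0,0],[0.9,0.026,-0.097,-0.0115,0,0,0]])

```text
t: 4.85
tool_pos: [616.6, 68.6, 63.8]
orientation: [0.0, 0.61, 0.792, -0.0]
wrist_force: [1.8, -5.0, 4.6]
grip_width: 18.2
grasp_force: 21.1
```

```bash
python3 - <<'E'
from h import *
import cv2
f=eyes.grab_frame("side");cv2.imwrite("pics/s2.png",cv2.resize(f["image"][230:470,140:460,::-1],(640,480)))
print(robot.read_state()["t"])
E
```

```text
4.9
```

View pics/s2.png

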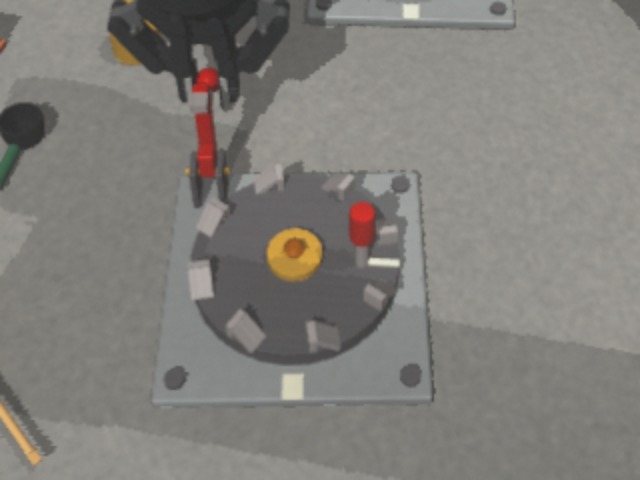

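Request:
step_arm(steps=[[0.4,0,0,0,0,0,0],[0.4,0,0,0,0,0,0],[0.4,0,0,0,0,0,0],[0.4,0,0,0.05,0,0,0],[0.4,0,0,0.11,0,0,0],[0.4,-0.146,0.097,0.11,0,0,0],[0.4,-0.146,0.097,0.11,0,0,0],[0.4,-0.146,0.097,0.11,0,0,0],[0.4,-0.146,0.097,0.11,0,0,0],[0.4,-0.146,0.097,0.11,0,0,0]])

```text
t: 6.15
tool_pos: [470.8, 166.3, 174.4]
orientation: [0.0, 0.61, 0.792, 0.0]
wrist_force: [-0.8, 0.1, -0.0]
grip_width: 50.9
grasp_force: 0.0
```

```bash
python3 - <<'E'
from h import *
import cv2
F={}
for n in ("scene","side"): F[n]=eyes.grab_frame(n)
a=cv2.resize(F["side"]["image"][230:470,140:460,::-1],(400,300));b=cv2.resize(F["scene"]["image"][200:440,280:600,::-1],(400,300))
cv2.imwrite("pics/s3.png",cv2.hconcat([a,b]))
p=[518,173.5,.2589]
k=tab(p,[(67.5,-132,79)])
print([(n,proj(F[n],k)) for n in F],robot.read_state()["q"])
E
```

```text
[('scene', array([[316.24834341, 290.01799221]])), ('side', array([[245.29035622, 269.79047266]]))] [ 2.06082600e-01  3.88395841e-01  1.92804761e+00 -4.57167128e-05
  8.24754382e-01 -5.12689101e-02]
```

View pics/s3.png

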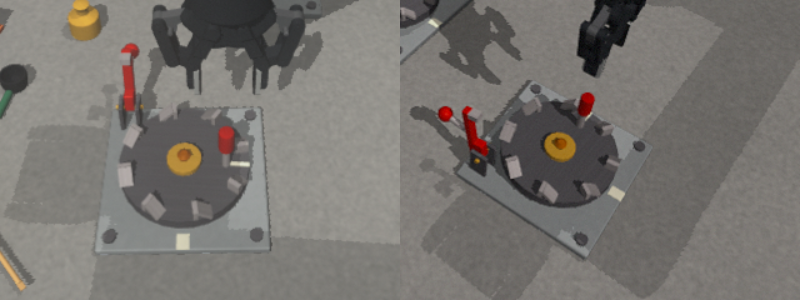

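Request:
step_arm(steps=[[0.4,0,-0.001,-0.06,0,0,0],[0.4,0,-0.001,-0.106,0,0,0],[0.4,0,-0.001,-0.106,0,0,0],[0.4,0,-0.001,-0.106,0,0,0],[0.9,0,-0.001,-0.106,0,0,0],[0.9,0,-0.001,-0.106,0,0,0],[0.9,0,-0.001,-0.106,0,0,0],[0.9,0,-0.001,-0.106,0,0,0],[0.9,0,-0.001,-0.106,0,0,0]], newtons=25)

```text
t: 7.38
tool_pos: [471.0, 165.3, 69.5]
orientation: [0.001, 0.61, 0.792, 0.001]
wrist_force: [0.6, -0.6, 8.2]
grip_width: 17.0
grasp_force: 25.0
```

```bash
python3 - <<'E'
from h import *
import cv2
s=robot.read_state();print(s["wrist_force"],s["tool_pos"])
f=eyes.grab_frame("wrist");cv2.imwrite("pics/w2.png",f["image"][:,:,::-1])
p=[518,173.5,.2589]
print(proj(f,tab(p,[(0,0,53),(0,86,12)])).round(0).tolist())
E
```

```text
[ 0.58318518 -0.56297211  8.24525856] [470.96352108 165.31533308  69.54542282]
[[439.0, 309.0], [428.0, 91.0]]
```

View pics/w2.png

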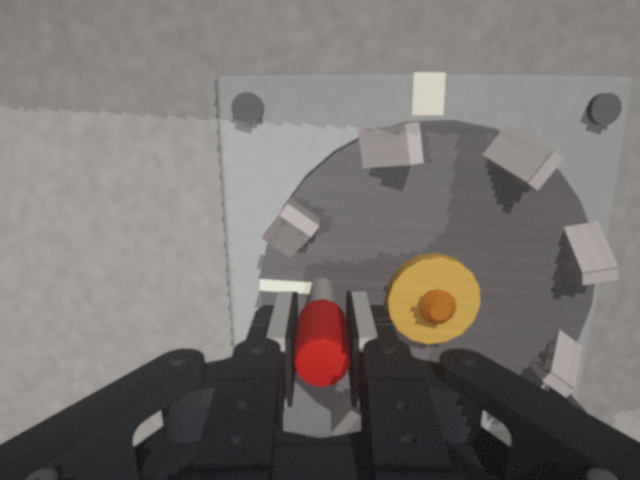

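Request:
step_arm(steps=[[0.9,-0.0007,0.008,0,0,0,-0.105],[0.9,0,0.0157,0,0,0,-0.21],[0.9,0.0018,0.0234,0,0,0,-0.315],[0.9,0.005,0.0307,0,0,0,-0.42],[0.9,0.009,0.0373,0,0,0,-0.525],[0.9,0.0144,0.0432,0,0,0,-0.63],[0.9,0.0206,0.0481,0,0,0,-0.735],[0.9,0.0275,0.052,0,0,0,-0.84],[0.9,0.035,0.0546,0,0,0,-0.945],[0.9,0.035,0.0546,0,0,0,-0.945],[0.9,0.035,0.0546,0,0,0,-0.945]])

```text
t: 8.8
tool_pos: [507.5, 218.7, 69.6]
orientation: [0.001, 0.985, 0.172, 0.002]
wrist_force: [8.9, -14.9, 1.8]
grip_width: 17.3
grasp_force: 25.0
```

```bash
python3 - <<'E'
from h import *
import cv2
s=robot.read_state();print(s["q"].round(2) if hasattr(s["q"],"round") else s["q"])
f=eyes.grab_frame("wrist");cv2.imwrite("pics/w3.png",f["image"][:,:,::-1])
E
```

```text
[ 0.29  0.61  1.89 -0.    0.64  1.52]
```

View pics/w3.png

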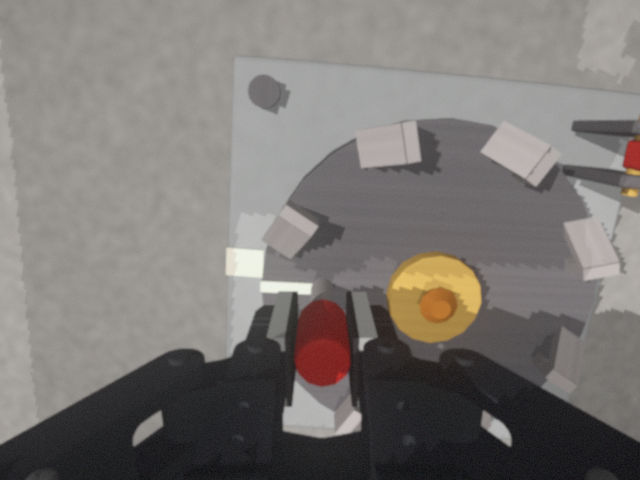

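```bash
cat >> h.py <<'E'
def unproj(f,uv,z):
    from scipy.optimize import fsolve
    return fsolve(lambda q:proj(f,[[q[0],q[1],z]])[0]-uv,[510,200])
E
python3 - <<'E'
from h import *
f=eyes.grab_frame("wrist")
c=unproj(f,(437,305),53)
P={"line_a":unproj(f,(262,287),36),"line_b":unproj(f,(312,289),36),"mark":unproj(f,(245,263),12)}
print(c)
for k,v in P.items():
    for cc in(c,np.array([518,173.5])): d=v-cc; print(k,v.round(1),np.hypot(*d).round(1),np.degrees(np.arctan2(d[1],d[0])).round(2))
c0=unproj(f,(272,92),12);print(c0)
E
```

```text
[520.01480889 174.76103952]
line_a [496.6 243.2] 72.3 108.88
line_a [496.6 243.2] 72.9 107.06
line_b [503.1 222.3] 50.5 109.54
line_b [503.1 222.3] 51.0 106.93
mark [495.7 255. ] 83.8 106.84
mark [495.7 255. ] 84.5 105.29
[575.80146382 267.34082662]
```

Request:
step_arm(steps=[[0.9,0.0025,-0.0005,0,0,0,-0.022],[0.9,0.0025,-0.0005,0,0,0,-0.022],[0.9,0.0025,-0.0005,0,0,0,-0.022]])

```text
t: 9.28
tool_pos: [509.3, 219.0, 69.6]
orientation: [0.0, 0.988, 0.155, 0.002]
wrist_force: [5.3, -7.3, 5.9]
grip_width: 17.1
grasp_force: 25.3
```

Request:
step_arm(steps=[[0.4,0,0,0,0,0,0],[0.4,0,0,0,0,0,0],[0.4,0,0,0,0,0,0],[0.4,0,0,0.05,0,0,0],[0.4,0,0,0.1,0,0,0],[0.4,0,0,0.14,0,0,0],[0.4,0,0,0.14,0,0,0],[0.4,0,0,0.14,0,0,0]])

```text
t: 10.28
tool_pos: [507.2, 219.2, 207.5]
orientation: [0.0, 0.988, 0.154, -0.001]
wrist_force: [-0.2, -0.7, -0.1]
grip_width: 51.2
grasp_force: 0.0
```

```bash
python3 - <<'E'
from h import *
import cv2
f=eyes.grab_frame("wrist");cv2.imwrite("pics/w4.png",f["image"][:,:,::-1])
E
```

```text
(no output)
```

View pics/w4.png

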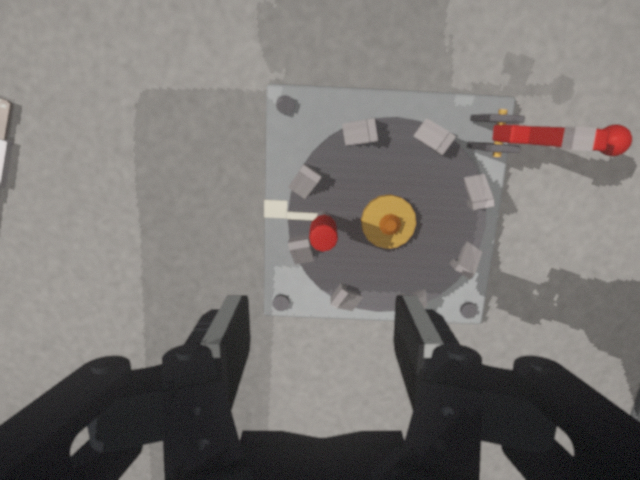

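```bash
python3 - <<'E'
from h import *
f=eyes.grab_frame("wrist");im=f["image"].astype(int)
R,G,B=im[...,0],im[...,1],im[...,2]
w=(R>190)&(G>185)&(B>160); w[:, :255]=0; w[:,330:]=0; w[:190]=0;w[235:]=0
for a,b in((262,286),(289,296),(297,306),(307,318)):
    v,u=np.nonzero(w[:,a:b]);print(a,len(v),u.mean()+a,v.mean(),v.min(),v.max())
vm=np.nonzero(w[:,262:286]);m=(vm[1].mean()+262,vm[0].mean())
vl=np.nonzero(w[:,291:316]);l=(vl[1].mean()+291,vl[0].mean())
o=(R-B>90)&(G>60); v,u=np.nonzero(o&(np.arange(640)>340)&(np.arange(640)<430));s=(u.mean(),v.mean());print("chuck",s)
M,Ln,C=unproj(f,m,12),unproj(f,l,36),unproj(f,s,50)
print(M,Ln,C)
# plate corners for centre
K=[unproj(f,q,12) for q in((268,85),(265,315),(483,322),(516,97))];cc=np.mean(K,0);print("corners",np.round(K,1).tolist(),cc)
for c in(C,cc,np.array([518,173.5])): print([np.degrees(np.arctan2(*(P-c)[::-1])).round(2) for P in(M,Ln)])
E
```

```text
262 369 274.64769647696477 208.41734417344173 200 217
289 39 291.9230769230769 214.84615384615384 212 218
297 54 301.0 215.5 213 218
307 45 310.4888888888889 215.57777777777778 213 218
chuck (np.float64(390.60730301089046), np.float64(216.63933376040998))
[495.99869836 255.75009817] [502.60866912 233.45054739] [524.01826666 173.88754527]
corners [[584.2, 286.6], [404.3, 237.9], [455.2, 56.6], [633.9, 106.8]] [519.39017101 171.99567459]
[np.float64(108.89), np.float64(109.77)]
[np.float64(105.6), np.float64(105.27)]
[np.float64(104.98), np.float64(104.4)]
```

```bash
python3 -c "
from cell import robot
print(robot.sign_off())"
```

```text
the job is handed in; nothing more can be done
None
```

The job is handed in: the red pawl lies thrown back on its rest, the wheel was then turned back until its handle stands at the white mark (within about 1° by the wrist camera), and the blue table was left alone. It took about 10 s of the 43 s allowed.

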